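Unstack the lids and cover each pan

ROBOT

A 6-joint arm with a two-finger parallel gripper is mounted at the origin on a cart in front of the work surface, level with it; the furniture and walls round the work are solid. World frame = base frame: x ahead of the robot, y to its left, z up, the work surface at z = 0. Lengths are in mm, angles in rad, forces in N, time in s.
With the tool pointing down it reaches from about 350 to 875 mm from the base axis. Payload 4.2 kg.
Tool frame: the origin (TCP) lies on the mounting face of the last link; the fingertips stand 173 mm ahead of it and the grasp point (between the pads) lies 155 mm ahead of it; z points along the fingers, y is the line along which they close (so a half turn about z gives the same grasp; the last joint's range is limited). The gripper opens to 85 mm and grips with 20 to 120 N. Pads are 22 mm wide; open, the fingers measure 114 mm over their backs; the gripper's body (76 mm by 85 mm) begins 54 mm behind the grasp point. The pads swing forward as they close: fully open they stand 13 mm farther back than shut.
Start: joints at [-0.953, 0.385, 0.008, 0, -1.194, -0.259], TCP at [219.484, -585.172, 404.712] pointing down, gripper open.
Joint ranges: [-3.14, 3.14], [-1.21, 2.06], [-1.07, 1.41], [-3.16, 2.05], [-2.99, -0.16], [-3.1, 3.1]. Speed limits (rad/s): [2.79, 2.79, 3.14, 3.14, 3.14, 3.14].

INTERFACE

Orientations are given as a unit quaternion [x, y, z, w].
In Python, from bench import arm gives the robot as it stands.
- The arm moves only by the tool carry_out, never from a script. Its argument "rows" is a list of rows, each a list of 7 numbers: the shift along the tool's x, y, z as a fraction of full scale, then the turn, a rotation vector about the tool's x, y, z as a fraction of full scale, then the opening, from -1 (shut) to 1 (fully open). A call has 1 to 12 rows; each row is the pose to reach, as a shift and turn from the pose commanded when the call began, along the tool's axes at that moment, turning the shorter way round; what a row does not reach only later rows make up. Full scale, the value 1, is 20 cm for a shift and pi rad for a turn. A row lasts 1/8 s, in which the tool goes at most 62.5 mm and 10.7 degrees, less where a joint would pass 70% of its speed; a pose out of reach is approached as far as the arm can. A call with a number of a shift or a turn outside -1 to 1 is refused whole. A call with a gripper value outside its range is refused whole. The fingers move at their own pace and stop on an object; the grip force is fixed at half the most. Time passes only in rows, so rows that repeat a pose let the fingers close. It gives the time, the measured TCP pose, the force, the opening and the grip force at its end, in the units of the state.
- arm.read_state(): the state, without advancing time (a new reading comes with each control period).
- arm.get_image(name): name is "scene" or "top" or "wrist"; returns (picture, depth): 384x512x3 uint8, red, green, blue; 384x512 float32, mm along the optical axis (not along the pixel's ray), 0 where there is no reading.
- arm.calibration(name): a dict with "mtx" (3x3 intrinsics, pixels), "cam_to_world" (4x4, takes a point from camera to world coordinates). Camera axes: x right, y up, looking along -z (the intrinsics and any distortion apply to the point x, -y, -z); pixel columns grow to the right and rows downward; lengths in mm; the calibration is good to about 2 mm. A picture is of the moment at which its call begins: read the wrist's pose just before it. calibration takes no time and is no camera call; for the wrist camera it gives the pose at the moment of the call.
- arm.job_done(): hands the job in; it is judged then, once.
The state is a dict: "clock": time; "joints": joint angles; "joint_vel": joint speeds; "joint_efforts": joint torques, N m; "position": TCP position; "ee_rot": TCP orientation; "contact_force": force on the tool from outside, world axes, zero at the start; "wrist_torque": the same for the moment, N m; "gripper_width": finger opening in mm; "grasp_force": force on a finger pad.
Only numpy, scipy, OpenCV 4.12 (cv2) and the standard library are available. Lean on these libraries where they do the work, as an engineer would, in place of code of your own. Each camera call takes 0.05 s, during which the arm holds its last target. There are 200 camera calls.

TASK

The washed lids and the steamer plate are piled up on the stove. Take the pile apart: stand the perforated steamer plate on its feet on the bottom of the largest pan, and cover each of the three pans with the lid that fits it, every lid fully down on its rim (the largest pan gets its lid over the steamer plate). Leave the pans where they stand and the tongs where they lie, and let go of everything.

Things in the scene. Friction and masses are not known exactly. Their poses are not given: they have to be found in the camera images.
- pan_large: largest of three loose round steel pans, open at the top, standing on the stove grate (z = 0): 170 mm outer and 164 mm inner diameter, 78 mm high, bottom 4 mm thick. Origin: centre of its underside; z up. Two loop handles stick out 28 mm along +y and -y, 16 mm below the rim. The pans and the pile change places at every start
- pan_medium: middle one of the three steel pans: 128 mm outer diameter, 122 mm inside, 68 mm high, otherwise like the largest. Loose. Origin: centre of its underside, z up
- pan_small: smallest of the three steel pans: 104 mm outer diameter, 98 mm inside, 58 mm high, otherwise like the largest. Loose. Origin: centre of its underside, z up
- lid_large: steel lid, brim 176 mm across, at the bottom of the pile, 0.26 kg. Origin: centre of its skirt's lower edge, z up. Tapered skirt, 5 mm (lower edge) to 2 mm (at the brim) less in radius than its pan's inside. Brim's underside 10 mm above the origin: on the pan it lies on the rim. Flat top at 22 mm; black centre knob 24 mm across, from 22 to 39 mm. Hollow below, over the knob beneath
- steamer_plate: aluminium plate with many small holes, 150 mm across, second from the bottom of the pile, on the large lid, 0.16 kg. Three feet 22 mm high, 56 mm from the centre; plate 3 mm thick, its top 25 mm above the origin; from there a centre knob 24 mm across and 17 mm high. Origin: centre of the feet's lower ends, z up. Fits the largest pan with 7 mm play all round
- lid_medium: steel lid, brim 134 mm across, third from the bottom, 0.17 kg. Origin: centre of its skirt's lower edge, z up. Tapered skirt, 5 mm (lower edge) to 2 mm (at the brim) less in radius than its pan's inside. Brim's underside 10 mm above the origin: on the pan it lies on the rim. Flat top at 22 mm; black centre knob 24 mm across, from 22 to 39 mm. Hollow below, over the knob beneath
- lid_small: steel lid, brim 110 mm across, at the top of the pile, 0.13 kg. Origin: centre of its skirt's lower edge, z up. Tapered skirt, 5 mm (lower edge) to 2 mm (at the brim) less in radius than its pan's inside. Brim's underside 10 mm above the origin: on the pan it lies on the rim. Flat top at 22 mm; black centre knob 24 mm across, from 22 to 39 mm. Hollow below, over the knob beneath
- tongs: steel kitchen tongs, 315 mm long, 62 mm wide, 35 mm high, lying flat, a little aslant, over the gap between the left and right grates: to be left alone. Origin: centre of the underside, x along the tongs

How it is judged (in metres and radians):
At the end, for the whole second after the job is handed in: Each lid lies flat on the pan of its size, brim down on the rim (height within 3 mm, centred within 6 mm); the steamer plate stands on the bottom of the largest pan (4 mm; 12 mm off centre at most); pans upright; pans and tongs within 30 mm of where they were; all at rest (horizontal distance between lid_small and pan_small below 0.006 m and z of lid_small in the frame of pan_small between 0.044 and 0.051 m and angle between the z axis of lid_small and the z axis of pan_small, either way round below 0.05 rad and angle between each of lid_small, lid_medium, lid_large's own z axis and vertical below 0.08 rad and horizontal distance between lid_medium and pan_medium below 0.006 m and z of lid_medium in the frame of pan_medium between 0.054 and 0.061 m and angle between the z axis of lid_medium and the z axis of pan_medium, either way round below 0.05 rad and horizontal distance between lid_large and pan_large below 0.006 m and z of lid_large in the frame of pan_large between 0.064 and 0.071 m and angle between the z axis of lid_large and the z axis of pan_large, either way round below 0.05 rad and horizontal distance between steamer_plate and pan_large below 0.012 m and z of steamer_plate in the frame of pan_large between 0.001 and 0.008 m and angle between steamer_plate's own z axis and vertical below 0.06 rad and angle between each of pan_small, pan_medium, pan_large's own z axis and vertical below 0.05 rad and distance of each of pan_small, pan_medium, pan_large, tongs from where it was at the start of the episode below 0.03 m and linear speed of each of lid_small, lid_medium, lid_large, steamer_plate below 0.02 m/s); the robot touches nothing.
It fails at once if a pan was tipped (angle between any of pan_small, pan_medium, pan_large's own z axis and vertical above 0.35 rad).
It also fails if it takes over 120 s, if anything falls off the work surface, if the arm or the gripper's body presses on something with over 40 N, if the wrist force passes 120 N, or if a joint passes its speed limit or range.

## Working session

There is one attempt and no reset: what is moved stays moved. The work goes in short steps, Python scripts to look and compute and a tool call to move; the robot and the scene stay as the last step left them, time stands still between calls to the robot, and variables do not carry over. Pictures are saved under pics/ and viewed, at most 14 in all, crops included, and the job is handed in when it is done.

Besides the shell and the picture viewer there is one more tool, called after ">>>" as name([rows], argument=value, ...), one row to a line, values as JSON. carry_out: Moves the arm, as the interface text tells. Its arguments: {"type":"object","properties":{"rows":{"type":"array"}},"required":["rows"]}

```bash
mkdir -p pics; ls
python3 - <<'E'
from bench import arm
import cv2, numpy as np
s=arm.read_state(); print({k:np.round(v,3) for k,v in s.items()})
ims=[]
for n in ("scene","top"):
    p,d=arm.get_image(n); c=arm.calibration(n)
    np.savez(f"pics/{n}0.npz",p=p,d=d,m=c["mtx"],T=c["cam_to_world"]); print(n,np.round(c["mtx"],1).tolist(),np.round(c["cam_to_world"],3).tolist())
    cv2.imwrite(f"pics/{n}0.png",cv2.resize(p[...,::-1],(800,600)))
E
```

```text
pics
{'clock': np.float64(0.0), 'joints': array([-9.530e-01,  3.860e-01,  7.000e-03, -1.000e-03, -1.194e+00,
       -2.590e-01]), 'joint_vel': array([-0.   ,  0.   , -0.   ,  0.001, -0.   ,  0.   ]), 'joint_efforts': array([ 0.0000e+00, -3.9229e+01,  1.8840e+01,  4.1860e+00, -5.0000e-03,
       -0.0000e+00]), 'position': array([ 219.422, -584.986,  403.627]), 'ee_rot': array([-0.178,  0.984,  0.001, -0.   ]), 'contact_force': array([-0.191, -0.028,  0.483]), 'wrist_torque': array([ 0.027, -0.007, -0.029]), 'grasp_force': np.float64(0.0), 'gripper_width': np.float64(85.167)}
scene [[470.7, 0.0, 268.4], [0.0, 470.7, 189.0], [0.0, 0.0, 1.0]] [[-0.888, 0.275, -0.37, 197.281], [-0.46, -0.506, 0.729, 756.531], [0.013, 0.817, 0.576, 643.618], [0.0, 0.0, 0.0, 1.0]]
top [[392.3, 0.0, 255.2], [0.0, 392.3, 190.9], [0.0, 0.0, 1.0]] [[-0.075, 0.973, -0.219, 344.637], [-0.997, -0.072, 0.022, 60.893], [0.006, 0.22, 0.975, 914.162], [0.0, 0.0, 0.0, 1.0]]
```

View pics/scene0.png

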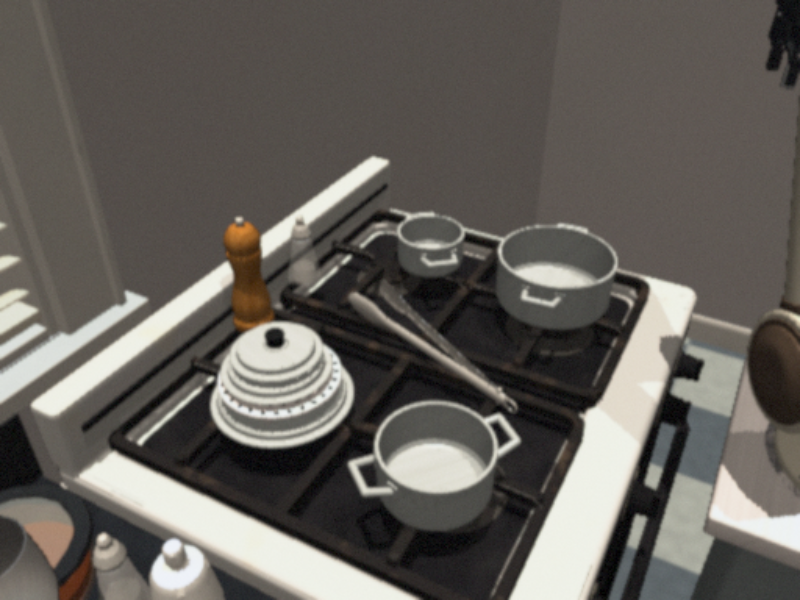

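View pics/top0.png

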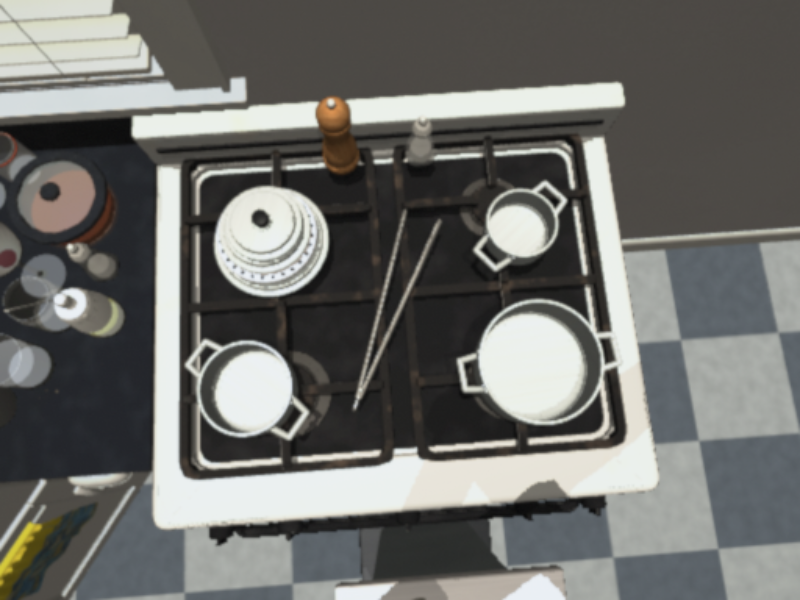

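The scene shows the pile at the rear left, with its knob at (260,217) in the enlarged top view. The medium pan is front left (247,388), the small pan rear right (521,226), the large pan front right (540,362), and the tongs lie between. Next I'll fit the rim circles on the depth data.

```bash
cat > h.py <<'E'
import numpy as np, cv2
from scipy.optimize import least_squares
def cloud(d,m,T):
    v,u=np.nonzero(d>0); z=d[v,u]
    P=np.c_[(u-m[0,2])/m[0,0]*z,-(v-m[1,2])/m[1,1]*z,-z,np.ones(len(z))]
    return (P@T.T)[:,:3],u,v
def pix(u,v,zw,m,T):  # ray to plane z=zw
    r=T[:3,:3]@np.array([(u-m[0,2])/m[0,0],-(v-m[1,2])/m[1,1],-1]); o=T[:3,3]
    return o+r*(zw-o[2])/r[2]
def fitc(Q,c0,R,free=False):
    f=lambda p:np.hypot(Q[:,0]-p[0],Q[:,1]-p[1])-(p[2] if free else R)
    r=least_squares(f,[*c0,R] if free else c0,loss="soft_l1",f_scale=1.5); return r.x,np.median(abs(f(r.x))),len(Q)
def load(n):
    a=np.load(f"pics/{n}.npz"); return a["p"],a["d"].astype(float),a["m"],a["T"]
PANS=dict(large=((540,362),85,78),medium=((247,388),64,68),small=((521,226),52,58))
E
python3 - <<'E'
from h import *
for n in("top0","scene0"):
    p,d,m,T=load(n); P,u,v=cloud(d,m,T)
    pt,dt,mt,Tt=load("top0")
    for k,(uv,R,h) in PANS.items():
        c=pix(uv[0]*.64,uv[1]*.64,h,mt,Tt)[:2]
        for _ in range(3):
            r=np.hypot(*(P[:,:2]-c).T); s=(abs(P[:,2]-h)<4)&(r<R+9)&(r>R-12)
            f,e,N=fitc(P[s],c,R-1.5); c=f[:2]
        f2,_,_=fitc(P[s],c,R-1.5,True)
        print(n,k,np.round(f,1),round(e,2),N,"free",np.round(f2,1),"rim z",np.percentile(P[(r<R+4)&(r>R-7)][:,2],[90,95,98]).round(1))
    c=pix(260*.64,217*.64,108,mt,Tt)[:2]
    r=np.hypot(*(P[:,:2]-c).T)
    print(n,"pile zs",np.percentile(P[r<10][:,2],[10,50,90]).round(1),c.round(1))
    for z0,R in((108,12),):
        s=(abs(P[:,2]-z0)<5)&(r<25); print("knob top",P[s][:,:2].mean(0).round(1),s.sum(),P[s][:,2].mean().round(1))
    for z0,R in((85,55),(57+1,67),(46,75),(12,88)):
        s=(abs(P[:,2]-z0)<2.5)&(r<R+15)&(r>R-8)
        f,e,N=fitc(P[s],c,R,True); print("pile",z0,R,np.round(f,1),round(e,2),N)
    # grate / tongs heights
    s=(P[:,0]>400)&(P[:,0]<700)&(abs(P[:,1]+0)<250)&(P[:,2]>-30)&(P[:,2]<60); hh=np.histogram(P[s][:,2],np.arange(-30,61,5)); print(hh[0])
E
```

```text
top0 large [ 433.  -146.3] 1.12 516 free [ 433.  -146.2   83.7] rim z [77.7 78.7 79.6]
top0 medium [426.9 261.6] 1.11 383 free [427.  261.6  62.8] rim z [67.8 68.7 69.5]
top0 small [ 640.2 -149. ] 1.14 258 free [ 640.2 -149.    50.7] rim z [57.4 58.2 59.1]
top0 pile zs [ 90.6 105.5 107.3] [655.5 226. ]
knob top [657.5 227.1] 89 106.0
pile 85 55 [654.8 225.1  49.7] 1.14 26
pile 58 67 [658.3 229.3  64.2] 1.36 326
pile 46 75 [656.  229.3  72.1] 1.56 340
pile 12 88 [656.  228.9  85. ] 1.67 344
[  33  203  169  602 1738  325 3882 1162  475  470  514  184  153  151
  376  529  161  584]
scene0 large [ 432.  -146.4] 1.18 459 free [ 432.  -146.4   83.6] rim z [74.7 78.5 79.7]
scene0 medium [426. 262.] 1.05 679 free [426.  262.   62.7] rim z [67.5 69.  69.8]
scene0 small [ 639.3 -149.3] 1.24 232 free [ 639.3 -149.3   50.7] rim z [57.1 59.2 60. ]
scene0 pile zs [ 92.1 106.8 108.9] [655.5 226. ]
knob top [656.  228.5] 102 107.3
pile 85 55 [657.1 224.7  51.8] 1.99 76
pile 58 67 [657.3 228.   64.2] 1.9 302
pile 46 75 [655.  227.9  71.8] 2.52 429
pile 12 88 [654.7 227.6  84.2] 2.33 550
[  83  223  584  520 1817  297 1045 1209  885  785  975  433  427  413
  420  748  418  537]
```

```bash
cat > go.py <<'E'
# usage: go.py x y z  -> rows needed to have the TCP there, pointing down, tool x = world -x
import sys, numpy as np
from scipy.spatial.transform import Rotation as Ro
from bench import arm
s=arm.read_state(); R=Ro.from_quat(s["ee_rot"]); p=s["position"]
t=np.array(sys.argv[1:4],float)
print("t",round(s["clock"],2),"at",p.round(1),"F",np.round(s["contact_force"],1),"w",round(s["gripper_width"],1))
g=Ro.from_matrix(np.diag([-1.,1,-1]))
print("shift",((R.inv().apply(t-p))/200).round(4),"turn",((R.inv()*g).as_rotvec()/np.pi).round(4), "q",np.round(s["joints"],2))
E
python3 go.py 657 228 400
```

```text
t 0.1 at [ 219.4 -585.   403.7] F [ 0.5 -1.1  1.1] w 85.5
shift [-3.4755  3.0385  0.0242] turn [ 0.0006 -0.0002  0.1142] q [-0.95  0.39  0.01 -0.   -1.19 -0.26]
```

>>> carry_out([
  [-0.2,0.2,0,0,0,0.04,1],
  [-0.4,0.4,0,0,0,0.08,1],
  [-0.6,0.6,0,0,0,0.114,1],
  [-0.8,0.8,0,0,0,0.114,1],
  [-1,1,0,0,0,0.114,1],
  [-1,1,0,0,0,0.114,1],
])

```text
clock: 0.85
position: [337.4, -324.9, 404.8]
ee_rot: [-0.003, 1.0, 0.0, 0.0]
contact_force: [0.5, -0.4, -0.8]
gripper_width: 85.3
grasp_force: 0.0
```

```bash
python3 go.py 657 228 400
```

```text
t 0.85 at [ 337.4 -324.9  404.8] F [ 0.5 -0.4 -0.8] w 85.3
shift [-1.6154  2.7544  0.0257] turn [0.0002 0.0001 0.002 ] q [-0.42  0.12 -0.36 -0.   -1.1  -1.15]
```

>>> carry_out([
  [-0.15,0.25,0,0,0,0,1],
  [-0.3,0.5,0,0,0,0,1],
  [-0.45,0.75,0,0,0,0,1],
  [-0.6,1,0,0,0,0,1],
])

```text
clock: 1.35
position: [457.0, -126.7, 404.6]
ee_rot: [0.0, 1.0, -0.0, -0.0]
contact_force: [1.2, -0.4, 1.0]
gripper_width: 85.2
grasp_force: 0.0
```

>>> carry_out([
  [-0.15,0.25,0,0,0,0,1],
  [-0.3,0.5,0,0,0,0,1],
  [-0.45,0.75,0,0,0,0,1],
  [-0.6,1,0,0,0,0,1],
])

```text
clock: 1.85
position: [577.3, 73.4, 404.3]
ee_rot: [0.0, 1.0, -0.0, -0.0]
contact_force: [1.8, -0.6, 0.4]
gripper_width: 85.4
grasp_force: 0.0
```

>>> carry_out([
  [-0.15,0.25,0,0,0,0,0.4],
  [-0.3,0.5,0,0,0,0,0.2],
  [-0.42,0.75,0,0,0,0.002,0.2],
  [-0.42,0.75,0,0,0,0.002,0.2],
  [-0.42,0.75,0,0,0,0.002,0.2],
])

```text
clock: 2.48
position: [660.5, 221.8, 403.6]
ee_rot: [0.003, 1.0, -0.001, -0.001]
contact_force: [1.1, -0.2, 0.3]
gripper_width: 51.2
grasp_force: 0.0
```

```bash
python3 go.py 657 228 265.5
python3 - <<'E'
from bench import arm
import cv2
p,d=arm.get_image("wrist"); cv2.imwrite("pics/w1.png",p[...,::-1])
E
```

```text
t 2.48 at [660.5 221.8 403.6] F [ 1.1 -0.2  0.3] w 51.2
shift [0.0163 0.0316 0.6904] turn [-0.0004 -0.0006 -0.002 ] q [ 0.56  0.51  0.21 -0.   -1.27 -2.13]
```

View pics/w1.png

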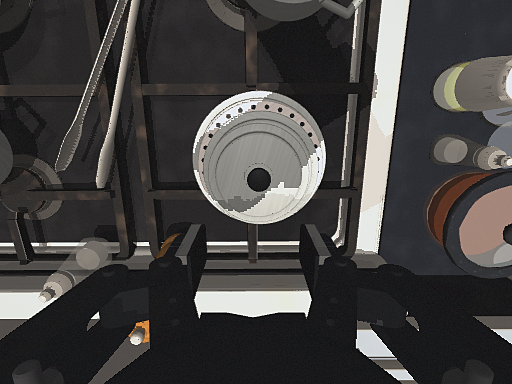

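The wrist view shows the knob at (259,179), between the finger tips. I'll fix its position from here.

```bash
python3 - <<'E'
from bench import arm
from h import *
c=arm.calibration("wrist"); p,d=arm.get_image("wrist")
P,u,v=cloud(d.astype(float),c["mtx"],c["cam_to_world"])
print(pix(259,179,107.5,c["mtx"],c["cam_to_world"]).round(1), c["cam_to_world"][:3,3].round(1))
s=(P[:,2]>100)&(np.hypot(P[:,0]-657,P[:,1]-228)<30); print(P[s].mean(0).round(1),np.median(P[s][:,2]),s.sum())
E
python3 go.py 657 228 266
```

```text
[655.9 226.3 107.5] [592.  220.6 372.9]
[646.1 228.5 307.3] 317.3337844569957 18125
t 2.58 at [660.1 221.1 404.8] F [-0.  -0.2 -0.1] w 51.4
shift [0.0155 0.0349 0.6939] turn [-0.0001 -0.0001 -0.0023] q [ 0.55  0.51  0.21  0.   -1.27 -2.13]
```

>>> carry_out([
  [0.0175,0.031,0.2,0,0,-0.002,0.2],
  [0.0175,0.031,0.45,0,0,-0.002,0.2],
  [0.0175,0.031,0.62,0,0,-0.002,0.2],
  [0.0175,0.031,0.69,0,0,-0.002,0.2],
  [0.0175,0.031,0.69,0,0,-0.002,0],
  [0.0175,0.031,0.69,0,0,-0.002,-0.5],
  [0.0175,0.031,0.69,0,0,-0.002,-1],
  [0.0175,0.031,0.69,0,0,-0.002,-1],
  [0.0175,0.031,0.69,0,0,-0.002,-1],
  [0.0175,0.031,0.69,0,0,-0.002,-1],
])

```text
clock: 3.82
position: [657.3, 229.1, 268.9]
ee_rot: [-0.001, 1.0, 0.001, 0.002]
contact_force: [-0.1, 0.7, 6.8]
gripper_width: 20.8
grasp_force: 58.7
```

>>> carry_out([
  [0,0,-0.1,0,0,0,-1],
  [0,0,-0.25,0,0,0,-1],
  [0,0,-0.4,0,0,0,-1],
  [0,0,-0.4,0,0,0,-1],
])

```text
clock: 4.32
position: [656.9, 228.9, 349.2]
ee_rot: [-0.0, 1.0, 0.001, 0.002]
contact_force: [0.4, -0.1, -0.7]
gripper_width: 21.0
grasp_force: 58.8
```

```bash
python3 go.py 640 -149 330
python3 - <<'E'
from bench import arm
import cv2
p,d=arm.get_image("scene"); 
cv2.imwrite("pics/s2.png",cv2.resize(p[100:330,100:330,::-1],(600,600)))
E
```

```text
t 4.33 at [656.9 228.9 349.2] F [ 0.4 -0.1 -0.7] w 21.0
shift [ 0.0866 -1.8898  0.0907] turn [0.0008 0.0013 0.0003] q [ 0.57  0.54  0.12  0.   -1.15 -2.14]
```

View pics/s2.png

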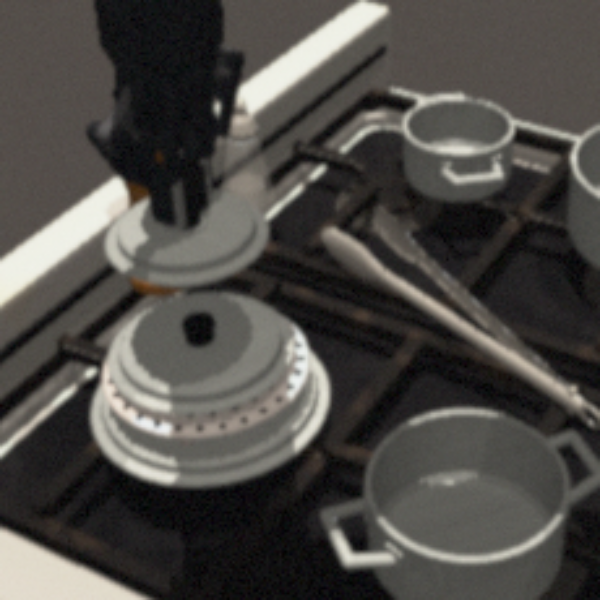

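The small lid is held level and the rest of the pile is undisturbed (knob at (200,327) in the crop). Next I'll carry it over the small pan.

>>> carry_out([
  [0.02,-0.2,0,0,0,0,-1],
  [0.04,-0.4,0,0,0,0,-1],
  [0.06,-0.65,0,0,0,0,-1],
  [0.08,-0.95,0,0,0,0,-1],
])

```text
clock: 4.88
position: [640.0, 37.8, 344.2]
ee_rot: [-0.001, 1.0, -0.0, -0.002]
contact_force: [0.0, 0.2, -1.0]
gripper_width: 21.4
grasp_force: 58.9
```

>>> carry_out([
  [0.005,-0.3,0,0,0,0,-1],
  [0.005,-0.6,0,0,0,0,-1],
  [0.005,-0.8,0.1,0,0,0,-1],
  [0.005,-0.94,0.2,0,0,0,-1],
  [0.005,-0.94,0.2,0,0,0,-1],
  [0.005,-0.94,0.2,0,0,0,-1],
])

```text
clock: 5.62
position: [639.9, -148.9, 305.7]
ee_rot: [-0.0, 1.0, 0.0, -0.001]
contact_force: [-0.1, 0.6, -0.8]
gripper_width: 21.2
grasp_force: 58.9
```

```bash
cat > held.py <<'E'
# held.py px py R pan_h panR dz : lid brim fit relative to TCP and the pan rim fit; dz = TCP z - lid origin z
import sys
from bench import arm
from h import *
R,h,pR,dz=map(float,sys.argv[1:5]); px,py=map(float,sys.argv[5:7])
s=arm.read_state(); t=s["position"]; print("tcp",t.round(1))
for n in ("top","scene"):
    p,d=arm.get_image(n); c=arm.calibration(n)
    P,u,v=cloud(d.astype(float),c["mtx"],c["cam_to_world"])
    def fit(c0,z,R,w):
        q=np.array(c0,float)
        for _ in range(4):
            r=np.hypot(*(P[:,:2]-q).T); S=(abs(P[:,2]-z)<w)&(r<R+8)&(r>R-8)
            f,e,N=fitc(P[S],q,R); q=f[:2]
        return q,e,N,np.median(P[S][:,2])
    zb=t[2]-dz+11
    # edge of brim: outermost points per angle bin
    S=(abs(P[:,2]-zb)<7)&(np.hypot(*(P[:,:2]-t[:2]).T)<R+10)&(np.hypot(*(P[:,:2]-t[:2]).T)>R-22); Q=P[S]; q=t[:2]
    for _ in range(4):
        a=np.arctan2(Q[:,1]-q[1],Q[:,0]-q[0]); r=np.hypot(*(Q[:,:2]-q).T); b=((a+np.pi)/0.1).astype(int)
        E=np.array([Q[b==k][np.argmax(r[b==k])] for k in np.unique(b) if (b==k).sum()>2])
        f,e,N=fitc(E,q,R,True); f1,_,_=fitc(E,q,R); q=f1[:2]
    A=np.c_[Q[:,:2]-q,np.ones(len(Q))]; pl=np.linalg.lstsq(A,Q[:,2],rcond=None)[0]
    print(n,"lid",np.round(f,1),np.round(f1,1),N,"lid-tcp",(q-t[:2]).round(1),"plane",pl.round(3),"exp z",zb.round(1))
    f,e,N,z=fit((px,py),h,pR-1.5,4); print(n,"pan",f.round(1),round(e,2),N,z.round(1),"pan-lid",(f-q).round(1))
E
python3 held.py 55 58 52 199.9 639.8 -149.2; python3 go.py 639.8 -149.2 310
```

```text
tcp [ 639.9 -148.9  305.7]
top lid [ 640.3 -147.5   55. ] [ 640.3 -147.5] 17 lid-tcp [0.4 1.4] plane [1.07000e-01 1.76000e-01 1.26781e+02] exp z 116.8
top pan [ 638.8 -148.2] 1.19 12 56.2 pan-lid [-1.5 -0.7]
scene lid [ 639.5 -149.1   54.1] [ 640.1 -150. ] 35 lid-tcp [ 0.2 -1.1] plane [ 1.00000e-03 -7.00000e-03  1.19384e+02] exp z 116.8
scene pan [ 639.2 -148.9] 1.15 220 58.0 pan-lid [-0.9  1.1]
t 5.72 at [ 640.2 -148.2  307. ] F [-0.3 -0.3 -1.7] w 21.3
shift [ 0.0019 -0.0049 -0.0152] turn [0.     0.0002 0.0006] q [ 0.02  0.51 -0.04 -0.   -1.02 -1.59]
```

>>> carry_out([
  [0.003,-0.003,0.1,0,0,0,-1],
  [0.003,-0.003,0.2,0,0,0,-1],
  [0.003,-0.003,0.26,0,0,0,-1],
  [0.003,-0.003,0.28,0,0,0,-1],
  [0.003,-0.003,0.29,0,0,0,-1],
  [0.003,-0.003,0.29,0,0,0,-1],
])

```text
clock: 6.48
position: [639.6, -149.8, 249.5]
ee_rot: [-0.0, 1.0, -0.0, 0.001]
contact_force: [0.2, 0.0, -1.0]
gripper_width: 21.2
grasp_force: 58.9
```

>>> carry_out([
  [0,0,0.006,0,0,0,-1],
  [0,0,0.012,0,0,0,-1],
  [0,0,0.012,0,0,0,-1],
])

```text
clock: 6.85
position: [639.5, -149.8, 249.3]
ee_rot: [-0.001, 1.0, -0.0, 0.001]
contact_force: [-3.7, 1.5, 8.6]
gripper_width: 20.9
grasp_force: 60.0
```

>>> carry_out([
  [0,0,0.008,0,0,0,-0.6],
  [0,0,0.006,0,0,0,0],
  [0,0,0.006,0,0,0,0.2],
  [0,0,0.006,0,0,0,0.2],
  [0,0,-0.1,0,0,0,0.2],
  [0,0,-0.3,0,0,0,0.2],
  [0,0,-0.55,0,0,0,0.2],
  [0,0,-0.75,0,0,0,0.2],
  [0,0,-0.75,0,0,0,0.2],
])

```text
clock: 7.98
position: [639.9, -150.1, 400.7]
ee_rot: [-0.0, 1.0, -0.001, 0.004]
contact_force: [0.8, -0.1, -0.7]
gripper_width: 51.1
grasp_force: 0.0
```

```bash
cat > chk.py <<'E'
# chk.py name x y : knob-top / lid-top check around x y from a camera; z profile by radius
import sys
from bench import arm
from h import *
n=sys.argv[1]; x,y=map(float,sys.argv[2:4]); zmax=float(sys.argv[4])
p,d=arm.get_image(n); c=arm.calibration(n); P,u,v=cloud(d.astype(float),c["mtx"],c["cam_to_world"])
P=P[P[:,2]<zmax]; q=np.array([x,y]); r=np.hypot(*(P[:,:2]-q).T)
for a,b in((0,9),(17,30),(30,38),(38,46),(46,54),(54,62),(62,70),(70,78),(78,86),(86,94)):
    S=(r>a)&(r<b); Q=P[S]
    if len(Q)<15: print(a,b,len(Q)); continue
    m=np.median(Q[:,2]); Q=Q[abs(Q[:,2]-m)<5]
    pl=np.linalg.lstsq(np.c_[Q[:,:2]-q,np.ones(len(Q))],Q[:,2],rcond=None)[0]; print(a,b,len(Q),"z",m.round(1),"tilt",pl[:2].round(3))
g=p.astype(int).max(2)
zt=np.percentile(P[r<10][:,2],90)
S=(r<20)&(P[:,2]>zt-6); print("knob",P[S].mean(0).round(1),S.sum())
if len(sys.argv)>5: cv2.imwrite(sys.argv[5],p[...,::-1])
E
python3 chk.py wrist 639.8 -149.2 130 pics/w3.png; python3 go.py 656.5 227.3 330
```

```text
0 9 218 z 83.4 tilt [-0.039 -0.021]
17 30 1527 z 66.5 tilt [-0.005 -0.001]
30 38 1345 z 66.5 tilt [-0.006  0.001]
38 46 1376 z 66.3 tilt [-0.01  -0.002]
46 54 1513 z 57.2 tilt [-0.012 -0.001]
54 62 111 z 40.5 tilt [0.009 0.005]
62 70 577 z -44.0 tilt [-0.009  0.001]
70 78 135 z -12.8 tilt [0.008 0.007]
78 86 116 z -24.3 tilt [0.076 0.036]
86 94 1019 z -43.5 tilt [0.005 0.003]
knob [ 636.8 -150.6   83.1] 396
t 8.03 at [ 639.4 -149.9  397.8] F [ 0.3  0.3 -1.2] w 51.3
shift [-0.0854  1.8858  0.3396] turn [0.0001 0.0011 0.0002] q [ 0.02  0.44  0.08 -0.   -1.21 -1.59]
```

View pics/w3.png

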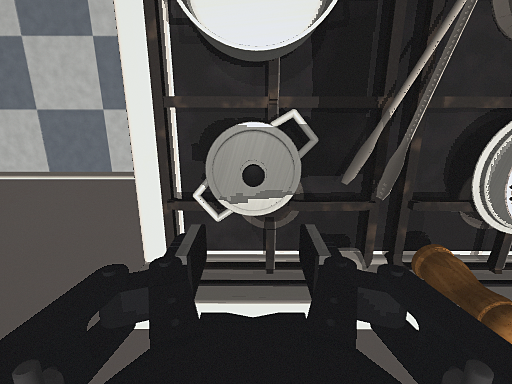

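The small lid sits flat on its pan, concentric with it at (253,172). Next I'll measure the medium lid's knob with the fixed cameras.

```bash
for c in top scene; do echo $c; python3 chk.py $c 656.5 227.5 100; echo small; python3 chk.py $c 639.8 -149.2 100 | grep -E "^(17|30|46|knob)"; done
```

```text
top
0 9 47 z 83.7 tilt [0.064 0.081]
17 30 335 z 67.7 tilt [-0.003 -0.005]
30 38 312 z 67.8 tilt [-0.001  0.   ]
38 46 388 z 67.6 tilt [-0.002 -0.005]
46 54 479 z 67.5 tilt [0.001 0.   ]
54 62 337 z 61.1 tilt [0.022 0.031]
62 70 245 z 54.5 tilt [-0.003  0.001]
70 78 239 z 22.7 tilt [-0.009 -0.003]
78 86 396 z 11.1 tilt [-0.006  0.002]
86 94 58 z -11.2 tilt [-0.001  0.004]
knob [657.1 230.   84. ] 89
small
17 30 0
30 38 0
46 54 0
scene
0 9 41 z 86.3 tilt [0.045 0.041]
17 30 298 z 69.5 tilt [ 0.003 -0.001]
30 38 305 z 69.5 tilt [ 0.003 -0.004]
38 46 387 z 69.4 tilt [-0.002 -0.001]
46 54 462 z 69.1 tilt [-0.002  0.   ]
54 62 301 z 59.8 tilt [-0.005  0.014]
62 70 311 z 46.8 tilt [ 0.006 -0.004]
70 78 404 z 23.3 tilt [-0.007  0.003]
78 86 551 z 13.5 tilt [-0.01   0.009]
86 94 84 z -7.6 tilt [ 0.013 -0.016]
knob [655.4 230.7  85.4] 100
small
17 30 136 z 69.9 tilt [-0.007  0.01 ]
30 38 129 z 70.2 tilt [ 0.004 -0.006]
46 54 102 z 36.6 tilt [-0.025  0.042]
knob [ 638.6 -148.2   87. ] 53Traceback (most recent call last):
  File "chk.py", line 14, in <module>
    zt=np.percentile(P[r<10][:,2],90)
    return _quantile_unchecked(
        a, q, axis, out, overwrite_input, method, keepdims, weights)
    return _ureduce(a,
                    func=_quantile_ureduce_func,
    ...<5 lines>...
                    overwrite_input=overwrite_input,
                    method=method)
    r = func(a, **kwargs)
    result = _quantile(arr,
                       quantiles=q,
    ...<2 lines>...
                       out=out,
                       weights=wgt)
    slices_having_nans = np.isnan(arr[-1, ...])
                                  ~~~^^^^^^^^^
IndexError: index -1 is out of bounds for axis 0 with size 0
```

>>> carry_out([
  [-0.02,0.2,0.05,0,0,0,0.2],
  [-0.04,0.4,0.1,0,0,0,0.2],
  [-0.06,0.7,0.15,0,0,0,0.2],
  [-0.08,1,0.2,0,0,0,0.2],
])

```text
clock: 8.72
position: [655.1, 51.5, 354.6]
ee_rot: [0.0, 1.0, -0.0, -0.001]
contact_force: [0.3, -0.7, 0.2]
gripper_width: 51.0
grasp_force: 0.0
```

>>> carry_out([
  [-0.005,0.3,0,0,0,0,0.2],
  [-0.005,0.6,0.0,0,0,0,0.2],
  [-0.005,0.85,0.1,0,0,0,0.2],
  [-0.005,0.885,0.15,0,0,0,0.2],
  [-0.005,0.885,0.15,0,0,0,0.2],
])

```text
clock: 9.35
position: [655.8, 227.4, 323.9]
ee_rot: [-0.001, 1.0, -0.001, -0.002]
contact_force: [0.8, 0.7, 1.1]
gripper_width: 51.1
grasp_force: 0.0
```

```bash
python3 go.py 656.5 228 247
```

```text
t 9.35 at [655.8 227.4 323.9] F [0.8 0.7 1.1] w 51.1
shift [-0.0052  0.0042  0.3844] turn [-0.0008 -0.0013  0.0005] q [ 0.57  0.56  0.09 -0.   -1.11 -2.14]
```

>>> carry_out([
  [-0.003,0.01,0.15,0,0,0,0.2],
  [-0.003,0.01,0.32,0,0,0,0.2],
  [-0.003,0.01,0.383,0,0,0,0.2],
  [-0.003,0.01,0.383,0,0,0,0],
  [-0.003,0.01,0.383,0,0,0,-0.5],
  [-0.003,0.01,0.383,0,0,0,-1],
  [-0.003,0.01,0.383,0,0,0,-1],
  [-0.003,0.01,0.383,0,0,0,-1],
  [-0.003,0.01,0.383,0,0,0,-1],
])

```text
clock: 10.48
position: [657.3, 229.3, 251.6]
ee_rot: [-0.001, 1.0, 0.0, 0.002]
contact_force: [-0.1, -1.3, 5.1]
gripper_width: 20.2
grasp_force: 58.9
```

>>> carry_out([
  [0,0,-0.1,0,0,0,-1],
  [0,0,-0.25,0,0,0,-1],
  [0,0,-0.4,0,0,0,-1],
  [0,0,-0.4,0,0,0,-1],
])

```text
clock: 10.98
position: [656.9, 229.5, 331.8]
ee_rot: [-0.0, 1.0, 0.001, 0.002]
contact_force: [1.0, 0.7, -1.7]
gripper_width: 20.5
grasp_force: 58.8
```

```bash
python3 go.py 426.5 261.8 320
```

```text
t 10.97 at [656.9 229.5 331.8] F [ 1.   0.7 -1.7] w 20.5
shift [1.1518 0.1621 0.0553] turn [0.0009 0.0012 0.0003] q [ 0.57  0.55  0.1  -0.   -1.11 -2.14]
```

>>> carry_out([
  [0.2,0.03,0,0,0,0,-1],
  [0.45,0.06,0,0,0,0,-1],
  [0.7,0.1,0,0,0,0,-1],
  [0.9,0.14,0,0,0,0,-1],
])

```text
clock: 11.48
position: [474.2, 256.6, 327.6]
ee_rot: [-0.0, 1.0, -0.001, -0.002]
contact_force: [0.0, -0.2, -1.1]
gripper_width: 20.2
grasp_force: 58.8
```

>>> carry_out([
  [0.15,0.01,0,0,0,0,-1],
  [0.252,0.022,0.05,0,0,0,-1],
  [0.252,0.022,0.08,0,0,0,-1],
  [0.252,0.022,0.08,0,0,0,-1],
])

```text
clock: 11.98
position: [426.4, 261.3, 312.5]
ee_rot: [-0.0, 1.0, -0.001, -0.001]
contact_force: [-0.8, 0.9, -1.3]
gripper_width: 20.5
grasp_force: 58.9
```

```bash
python3 held.py 67 68 64 204 426.5 261.8;  python3 go.py 426.5 261.8 262
```

```text
tcp [426.4 261.3 312.5]
top lid [426.  260.9  66.3] [426.3 261.4] 47 lid-tcp [-0.1  0.1] plane [-3.00000e-03 -3.00000e-03  1.20039e+02] exp z 119.5
top pan [426.7 261.2] 1.09 109 67.6 pan-lid [ 0.5 -0.2]
scene lid [425.8 260.6  66.6] [425.9 260.4] 50 lid-tcp [-0.5 -0.9] plane [-8.00000e-03  6.00000e-03  1.21126e+02] exp z 119.5
scene pan [426.  262.1] 1.04 382 68.5 pan-lid [0.1 1.7]
t 12.07 at [426.9 261.5 313.3] F [ 0.3  0.3 -1.3] w 20.2
shift [0.0021 0.0018 0.2565] turn [-0.0001 -0.0001  0.    ] q [ 0.87  0.27 -0.42  0.   -0.88 -2.45]
```

>>> carry_out([
  [0,0.003,0.08,0,0,0,-1],
  [0,0.003,0.16,0,0,0,-1],
  [0,0.003,0.22,0,0,0,-1],
  [0,0.003,0.24,0,0,0,-1],
  [0,0.003,0.25,0,0,0,-1],
  [0,0.003,0.255,0,0,0,-1],
  [0,0.003,0.255,0,0,0,-1],
])

```text
clock: 12.95
position: [426.5, 262.1, 263.5]
ee_rot: [-0.001, 1.0, 0.0, 0.001]
contact_force: [-0.5, -1.5, 2.3]
gripper_width: 20.6
grasp_force: 59.3
```

Touching. Press slightly further, then release and rise.

>>> carry_out([
  [0,0,0.006,0,0,0,-1],
  [0,0,0.01,0,0,0,-1],
  [0,0,0.01,0,0,0,-1],
])

```text
clock: 13.32
position: [426.4, 262.1, 263.4]
ee_rot: [-0.001, 1.0, 0.0, 0.001]
contact_force: [-5.3, -2.0, 15.7]
gripper_width: 20.4
grasp_force: 60.7
```

>>> carry_out([
  [0,0,0.0,0,0,0,-0.6],
  [0,0,0.0,0,0,0,0],
  [0,0,0.0,0,0,0,0.2],
  [0,0,0,0,0,0,0.2],
  [0,0,-0.1,0,0,0,0.2],
  [0,0,-0.3,0,0,0,0.2],
  [0,0,-0.55,0,0,0,0.2],
  [0,0,-0.6,0,0,0,0.2],
  [0,0,-0.6,0,0,0,0.2],
])

```text
clock: 14.45
position: [426.1, 261.9, 380.8]
ee_rot: [-0.0, 1.0, 0.0, 0.0]
contact_force: [-0.9, -0.0, 0.0]
gripper_width: 51.2
grasp_force: 0.0
```

```bash
python3 chk.py wrist 426.5 261.8 130 pics/w4.png; echo scene; python3 chk.py scene 426.5 261.8 110 ; echo pile; for c in top scene; do python3 chk.py $c 656.5 229 90 | grep -E "^(0|17|30|46|54|knob)"; done;  python3 go.py 656.5 229.5 228
```

```text
0 9 269 z 95.1 tilt [-0.02  -0.046]
17 30 1839 z 78.3 tilt [-0.    -0.002]
30 38 1637 z 78.3 tilt [-0.002 -0.003]
38 46 2022 z 78.2 tilt [-0.001 -0.003]
46 54 2390 z 78.2 tilt [-0.002 -0.003]
54 62 1202 z 75.9 tilt [ 0.002 -0.009]
62 70 1763 z 68.6 tilt [-0.001 -0.003]
70 78 471 z -41.7 tilt [ 0.107 -0.042]
78 86 731 z -40.3 tilt [ 0.062 -0.037]
86 94 854 z -38.8 tilt [ 0.04  -0.031]
knob [424.4 260.4  94.8] 472
scene
0 9 70 z 97.7 tilt [-0.008 -0.025]
17 30 474 z 81.0 tilt [ 0.003 -0.001]
30 38 463 z 80.7 tilt [-0.001 -0.004]
38 46 579 z 80.6 tilt [ 0.001 -0.003]
46 54 711 z 80.5 tilt [ 0.001 -0.003]
54 62 455 z 71.4 tilt [-0.004  0.01 ]
62 70 246 z 37.6 tilt [-0.001 -0.   ]
70 78 582 z -39.3 tilt [ 0.001 -0.02 ]
78 86 657 z -39.5 tilt [-0.001 -0.008]
86 94 602 z -39.3 tilt [-0.    -0.001]
knob [425.3 263.3  97.3] 138
pile
0 9 49 z 63.1 tilt [0.025 0.012]
17 30 336 z 46.0 tilt [ 0.001 -0.004]
30 38 298 z 46.0 tilt [-0.005 -0.002]
46 54 449 z 46.0 tilt [0.001 0.   ]
54 62 511 z 46.0 tilt [-0.001 -0.001]
knob [654.  229.7  63.2] 82
0 9 43 z 64.8 tilt [-0.052 -0.069]
17 30 296 z 47.9 tilt [-0.004 -0.001]
30 38 314 z 47.8 tilt [-0.004 -0.001]
46 54 463 z 47.3 tilt [ 0.001 -0.   ]
54 62 533 z 46.8 tilt [ 0.001 -0.001]
knob [652.5 231.5  64. ] 96
t 14.65 at [426.1 261.8 379. ] F [0.6 0.5 0.8] w 51.1
shift [-1.154  -0.1602  0.7525] turn [-0.0008 -0.0008  0.0001] q [ 0.88  0.19 -0.33 -0.   -1.05 -2.45]
```

View pics/w4.png

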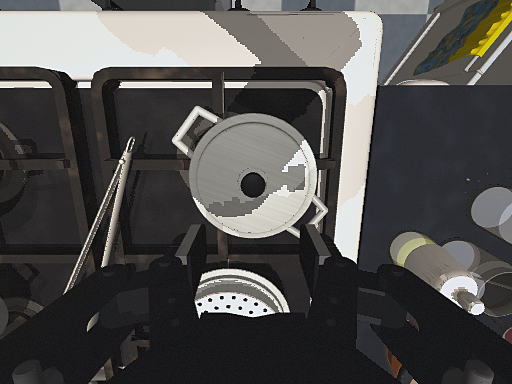

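The medium lid is flat on its pan (253,185). The steamer knob is at about (654,230), top z about 64. The last grip was rather high on the knob, so I'll go 4 mm deeper this time.

>>> carry_out([
  [-0.2,-0.03,0.05,0,0,0,0.2],
  [-0.45,-0.06,0.1,0,0,0,0.2],
  [-0.7,-0.1,0.15,0,0,0,0.2],
  [-0.95,-0.14,0.2,0,0,0,0.2],
])

```text
clock: 15.15
position: [617.8, 233.8, 338.6]
ee_rot: [-0.0, 1.0, -0.001, -0.001]
contact_force: [1.0, 1.0, 0.8]
gripper_width: 50.9
grasp_force: 0.0
```

>>> carry_out([
  [-0.15,-0.01,0.1,0,0,0,0.2],
  [-0.19,-0.02,0.25,0,0,0,0.2],
  [-0.19,-0.02,0.3,0,0,0,0.2],
  [-0.19,-0.02,0.3,0,0,0,0.2],
])

```text
clock: 15.65
position: [653.8, 230.2, 279.4]
ee_rot: [-0.001, 1.0, -0.001, -0.001]
contact_force: [-0.2, 0.7, 0.2]
gripper_width: 51.2
grasp_force: 0.0
```

```bash
python3 go.py 654 229.8 221.5;  python3 chk.py wrist 654 229.8 80 | tail -1
```

```text
t 15.65 at [653.8 230.2 279.4] F [-0.2  0.7  0.2] w 51.2
shift [-0.0015 -0.0016  0.2895] turn [-0.0005 -0.0008  0.0003] q [ 0.57  0.6   0.04  0.   -1.01 -2.14]
knob [653.5 229.7  64.1] 829
```

>>> carry_out([
  [-0.001,-0.001,0.1,0,0,0,0.2],
  [-0.001,-0.001,0.22,0,0,0,0.2],
  [-0.001,-0.001,0.28,0,0,0,0.2],
  [-0.001,-0.001,0.285,0,0,0,0.2],
  [-0.001,-0.001,0.285,0,0,0,0.2],
])

```text
clock: 16.32
position: [654.8, 230.3, 225.1]
ee_rot: [-0.001, 1.0, 0.0, 0.001]
contact_force: [1.0, 0.2, 1.5]
gripper_width: 51.3
grasp_force: 0.0
```

>>> carry_out([
  [0,0,0,0,0,0,0],
  [0,0,0,0,0,0,-0.4],
  [0,0,0,0,0,0,-1],
  [0,0,0,0,0,0,-1],
  [0,0,0,0,0,0,-1],
  [0,0,0,0,0,0,-1],
])

```text
clock: 17.08
position: [654.7, 230.1, 224.5]
ee_rot: [-0.0, 1.0, 0.0, 0.001]
contact_force: [-1.7, 0.6, 4.7]
gripper_width: 21.3
grasp_force: 58.8
```

>>> carry_out([
  [0,0,-0.1,0,0,0,-1],
  [0,0,-0.3,0,0,0,-1],
  [0,0,-0.5,0,0,0,-1],
  [0,0,-0.5,0,0,0,-1],
])

```text
clock: 17.58
position: [655.1, 230.2, 326.9]
ee_rot: [-0.0, 1.0, 0.002, 0.003]
contact_force: [-0.1, 0.3, -2.1]
gripper_width: 21.3
grasp_force: 58.8
```

>>> carry_out([
  [0.12,-0.2,0,0,0,0,-1],
  [0.25,-0.4,0,0,0,0,-1],
  [0.4,-0.65,0,0,0,0,-1],
  [0.55,-0.94,0,0,0,0,-1],
])

```text
clock: 18.08
position: [544.2, 43.0, 321.5]
ee_rot: [-0.001, 1.0, -0.0, -0.002]
contact_force: [0.7, -1.3, -1.3]
gripper_width: 21.5
grasp_force: 58.9
```

>>> carry_out([
  [0.15,-0.3,0,0,0,0,-1],
  [0.3,-0.55,0,0,0,0,-1],
  [0.43,-0.8,0,0,0,0,-1],
  [0.55,-0.94,0,0,0,0,-1],
  [0.55,-0.94,0,0,0,0,-1],
  [0.55,-0.94,0,0,0,0,-1],
])

```text
clock: 18.82
position: [435.9, -143.7, 322.8]
ee_rot: [-0.0, 1.0, 0.0, -0.001]
contact_force: [0.5, 0.4, -0.8]
gripper_width: 21.3
grasp_force: 59.0
```

```bash
sed 's/zb=t\[2\]-dz+11/zb=t[2]-dz+25/' held.py > heldp.py; python3 heldp.py 75 78 85 202.5 432.5 -146.3;  python3 go.py 432.5 -146.3 240
python3 - <<'E'
from bench import arm
import cv2
p,d=arm.get_image("scene"); cv2.imwrite("pics/s5.png",cv2.resize(p[80:300,220:440,::-1],(600,600)))
E
```

```text
tcp [ 435.9 -143.7  322.8]
top lid [ 425.5 -149.6   63.7] [ 437.2 -144.5] 23 lid-tcp [ 1.3 -0.8] plane [1.00000e-03 3.00000e-03 1.44708e+02] exp z 145.3
top pan [ 432.9 -147.3] 1.06 93 78.0 pan-lid [-4.3 -2.8]
scene lid [ 435.3 -143.3   74.4] [ 435.3 -143.5] 58 lid-tcp [-0.6  0.1] plane [-2.00000e-03 -3.00000e-03  1.46319e+02] exp z 145.3
scene pan [ 431.8 -146.2] 1.04 336 78.3 pan-lid [-3.5 -2.7]
t 18.93 at [ 436.5 -143.2  323.1] F [-0.1 -0.7 -1.4] w 21.0
shift [ 0.0196 -0.0157  0.4156] turn [ 0.     -0.0003  0.0005] q [ 0.04  0.19 -0.5  -0.   -0.88 -1.61]
```

View pics/s5.png

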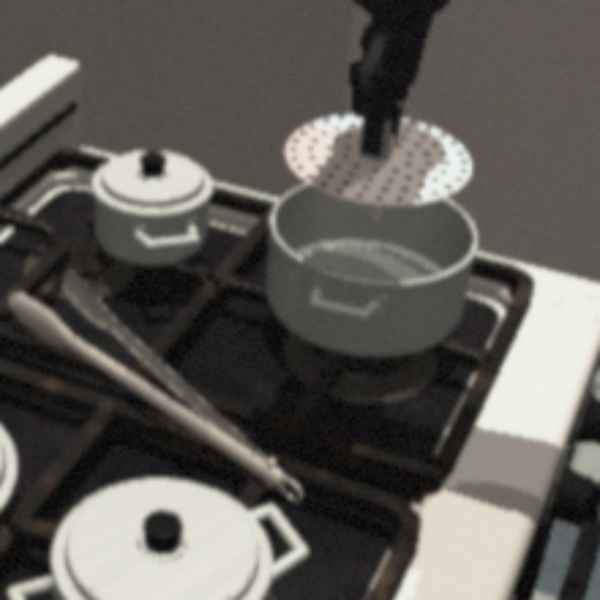

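The plate is held level above the large pan. The two lidded pans also look right.

>>> carry_out([
  [0.019,-0.014,0.05,0,0,0,-1],
  [0.019,-0.014,0.15,0,0,0,-1],
  [0.019,-0.014,0.25,0,0,0,-1],
  [0.019,-0.014,0.35,0,0,0,-1],
  [0.019,-0.014,0.45,0,0,0,-1],
  [0.019,-0.014,0.54,0,0,0,-1],
  [0.019,-0.014,0.56,0,0,0,-1],
  [0.019,-0.014,0.57,0,0,0,-1],
  [0.019,-0.014,0.57,0,0,0,-1],
])

```text
clock: 20.1
position: [432.5, -146.4, 210.1]
ee_rot: [-0.001, 1.0, -0.0, 0.0]
contact_force: [-0.6, -0.6, -1.9]
gripper_width: 21.2
grasp_force: 59.0
```

>>> carry_out([
  [0,0,0.008,0,0,0,-1],
  [0,0,0.016,0,0,0,-1],
  [0,0,0.02,0,0,0,-1],
  [0,0,0.02,0,0,0,-1],
])

```text
clock: 20.6
position: [432.4, -146.5, 206.9]
ee_rot: [-0.001, 1.0, -0.0, 0.0]
contact_force: [-2.2, 1.9, 7.7]
gripper_width: 21.1
grasp_force: 60.0
```

Seated at the expected height (206.5). I'll release it and go up.

>>> carry_out([
  [0,0,0.0,0,0,0,-0.6],
  [0,0,0.0,0,0,0,0],
  [0,0,0.0,0,0,0,0.2],
  [0,0,0,0,0,0,0.2],
  [0,0,-0.1,0,0,0,0.2],
  [0,0,-0.3,0,0,0,0.2],
  [0,0,-0.55,0,0,0,0.2],
  [0,0,-0.8,0,0,0,0.2],
  [0,0,-0.9,0,0,0,0.2],
  [0,0,-0.9,0,0,0,0.2],
])

```text
clock: 21.85
position: [432.3, -146.5, 387.1]
ee_rot: [-0.0, 1.0, 0.0, 0.002]
contact_force: [0.7, 0.0, -1.1]
gripper_width: 51.2
grasp_force: 0.0
```

```bash
python3 chk.py wrist 432.5 -146.3 130 pics/w6.png; echo pile; for c in top scene; do python3 chk.py $c 656.5 229 60 | grep -E "^(0|17|30|46|54|86|knob)"; done;  python3 go.py 656.5 229.5 250
```

```text
0 9 182 z 43.8 tilt [-0.025 -0.031]
17 30 1299 z 26.8 tilt [-0.003 -0.002]
30 38 1140 z 26.8 tilt [-0.004  0.   ]
38 46 1424 z 26.8 tilt [-0.004 -0.   ]
46 54 1688 z 26.8 tilt [-0.003  0.   ]
54 62 1974 z 26.8 tilt [-0.005 -0.   ]
62 70 2245 z 26.8 tilt [-0.003 -0.   ]
70 78 1500 z 26.8 tilt [-0.004 -0.   ]
78 86 979 z 47.7 tilt [-0. -0.]
86 94 378 z 75.6 tilt [-0.007 -0.002]
knob [ 429.2 -147.6   43.4] 324
pile
0 9 43 z 37.9 tilt [ 0.    -0.001]
17 30 316 z 21.0 tilt [-0.008  0.006]
30 38 282 z 21.0 tilt [-0.004 -0.   ]
46 54 420 z 21.1 tilt [-0.001  0.003]
54 62 483 z 21.0 tilt [-0.003 -0.001]
86 94 64 z -8.6 tilt [0.003 0.001]
knob [654.3 229.3  37.4] 78
0 9 50 z 39.5 tilt [ 0.01 -0.03]
17 30 303 z 22.8 tilt [0.001 0.002]
30 38 307 z 22.8 tilt [-0.003 -0.   ]
46 54 457 z 22.6 tilt [ 0.001 -0.001]
54 62 530 z 22.3 tilt [-0. -0.]
86 94 79 z -8.2 tilt [ 0.013 -0.019]
knob [653.1 230.2  38.9] 97
t 22.0 at [ 431.8 -146.5  384.3] F [ 0.2  0.1 -0.5] w 51.6
shift [-1.1261  1.8792  0.669 ] turn [ 0.0001 -0.0009  0.0001] q [ 0.03  0.11 -0.42 -0.   -1.04 -1.6 ]
```

View pics/w6.png

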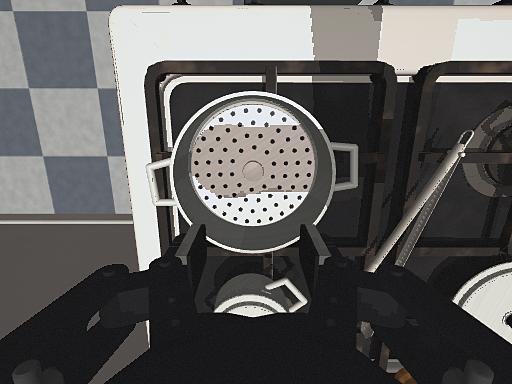

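The plate stands level and centred in the large pan, knob at (253,171). The large lid's knob is at about (654,230).

>>> carry_out([
  [-0.12,0.2,0.02,0,0,0,0.2],
  [-0.25,0.4,0.05,0,0,0,0.2],
  [-0.4,0.68,0.1,0,0,0,0.2],
  [-0.55,0.94,0.2,0,0,0,0.2],
])

```text
clock: 22.5
position: [541.6, 41.1, 345.2]
ee_rot: [-0.0, 1.0, -0.0, -0.0]
contact_force: [1.1, -0.3, 0.1]
gripper_width: 51.4
grasp_force: 0.0
```

>>> carry_out([
  [-0.15,0.3,0,0,0,0,0.2],
  [-0.3,0.55,0.05,0,0,0,0.2],
  [-0.45,0.8,0.2,0,0,0,0.2],
  [-0.56,0.94,0.4,0,0,0,0.2],
  [-0.56,0.94,0.45,0,0,0,0.2],
  [-0.56,0.94,0.45,0,0,0,0.2],
])

```text
clock: 23.25
position: [652.2, 227.0, 253.8]
ee_rot: [-0.0, 1.0, -0.001, -0.002]
contact_force: [0.1, 1.0, 0.1]
gripper_width: 51.4
grasp_force: 0.0
```

```bash
python3 go.py 654 229.8 199;  python3 chk.py wrist 654 229.8 60 | tail -1
```

```text
t 23.25 at [652.2 227.  253.8] F [0.1 1.  0.1] w 51.4
shift [-0.0102  0.0147  0.2741] turn [-0.0009 -0.0015  0.0002] q [ 0.57  0.62  0.01  0.   -0.96 -2.14]
knob [654.1 228.5  39.8] 835
```

>>> carry_out([
  [-0.009,0.012,0.1,0,0,0,0.2],
  [-0.009,0.012,0.2,0,0,0,0.2],
  [-0.009,0.012,0.26,0,0,0,0.2],
  [-0.009,0.012,0.273,0,0,0,0.2],
  [-0.009,0.012,0.273,0,0,0,0.2],
])

```text
clock: 23.92
position: [654.8, 229.9, 202.4]
ee_rot: [-0.0, 1.0, 0.0, 0.0]
contact_force: [0.4, -0.5, 0.7]
gripper_width: 51.4
grasp_force: 0.0
```

>>> carry_out([
  [0,0,0,0,0,0,0],
  [0,0,0,0,0,0,-0.4],
  [0,0,0,0,0,0,-1],
  [0,0,0,0,0,0,-1],
  [0,0,0,0,0,0,-1],
  [0,0,0,0,0,0,-1],
])

```text
clock: 24.68
position: [654.8, 230.2, 202.8]
ee_rot: [-0.0, 1.0, 0.0, 0.001]
contact_force: [-0.8, 0.9, 5.6]
gripper_width: 20.7
grasp_force: 58.8
```

>>> carry_out([
  [0,0,-0.1,0,0,0,-1],
  [0,0,-0.3,0,0,0,-1],
  [0,0,-0.55,0,0,0,-1],
  [0,0,-0.7,0,0,0,-1],
  [0,0,-0.7,0,0,0,-1],
])

```text
clock: 25.3
position: [654.7, 229.9, 345.2]
ee_rot: [-0.0, 1.0, 0.002, 0.003]
contact_force: [-0.8, -0.5, -2.7]
gripper_width: 20.9
grasp_force: 59.0
```

```bash
python3 go.py 432.3 -146.3 330
```

```text
t 25.3 at [654.7 229.9 345.2] F [-0.8 -0.5 -2.7] w 20.9
shift [ 1.1137 -1.8803  0.0647] turn [0.001  0.0016 0.0002] q [ 0.57  0.54  0.11  0.   -1.14 -2.14]
```

>>> carry_out([
  [0.12,-0.2,0,0,0,0,-1],
  [0.25,-0.4,0,0,0,0,-1],
  [0.4,-0.65,0,0,0,0,-1],
  [0.56,-0.94,0,0,0,0,-1],
])

```text
clock: 25.8
position: [542.6, 43.7, 339.6]
ee_rot: [-0.0, 1.0, -0.0, -0.002]
contact_force: [0.4, -0.3, -1.9]
gripper_width: 20.4
grasp_force: 59.0
```

>>> carry_out([
  [0.15,-0.3,0,0,0,0,-1],
  [0.3,-0.55,0,0,0,0,-1],
  [0.43,-0.8,0.05,0,0,0,-1],
  [0.555,-0.94,0.08,0,0,0,-1],
  [0.555,-0.94,0.08,0,0,0,-1],
  [0.555,-0.94,0.08,0,0,0,-1],
])

```text
clock: 26.55
position: [433.5, -142.9, 325.1]
ee_rot: [-0.0, 1.0, 0.0, -0.001]
contact_force: [0.2, -0.4, -2.5]
gripper_width: 20.8
grasp_force: 59.2
```

```bash
python3 held.py 88 78 85 202.8 432.4 -146.4;  python3 go.py 432.4 -146.4 270.8
```

```text
tcp [ 433.5 -142.9  325.1]
top lid [ 431.6 -144.1   85.3] [ 434.3 -142.8] 19 lid-tcp [0.8 0.2] plane [3.00000e-02 2.40000e-02 1.37183e+02] exp z 133.3
top pan [ 433.4 -133.1] 0.0 3 77.5 pan-lid [-0.9  9.6]
scene lid [ 433.  -142.1   87.1] [ 433.3 -143.1] 40 lid-tcp [-0.2 -0.2] plane [ 0.00000e+00 -2.00000e-03  1.36348e+02] exp z 133.3
scene pan [ 431.9 -146.1] 1.07 278 78.4 pan-lid [-1.4 -2.9]
t 26.65 at [ 434.1 -142.4  325.6] F [-0.7 -0.3 -1.8] w 20.8
shift [ 0.0085 -0.0199  0.2738] turn [ 0.     -0.0001  0.0005] q [ 0.04  0.18 -0.5  -0.   -0.89 -1.61]
```

>>> carry_out([
  [0.0065,-0.017,0.05,0,0,0,-1],
  [0.0065,-0.017,0.13,0,0,0,-1],
  [0.0065,-0.017,0.2,0,0,0,-1],
  [0.0065,-0.017,0.24,0,0,0,-1],
  [0.0065,-0.017,0.255,0,0,0,-1],
  [0.0065,-0.017,0.265,0,0,0,-1],
  [0.0065,-0.017,0.265,0,0,0,-1],
])

```text
clock: 27.52
position: [432.4, -146.3, 273.1]
ee_rot: [-0.0, 1.0, -0.0, 0.0]
contact_force: [-0.1, 0.3, -2.5]
gripper_width: 20.7
grasp_force: 59.2
```

>>> carry_out([
  [0,0,0.008,0,0,0,-1],
  [0,0,0.014,0,0,0,-1],
  [0,0,0.016,0,0,0,-1],
  [0,0,0.016,0,0,0,-1],
])

```text
clock: 28.02
position: [432.5, -146.3, 271.1]
ee_rot: [-0.001, 1.0, -0.0, 0.0]
contact_force: [-2.9, 2.2, 7.8]
gripper_width: 20.9
grasp_force: 60.2
```

The lid is seated (expected 270.8, pressing 8 N). I'll release it, rise and check everything.

>>> carry_out([
  [0,0,0.0,0,0,0,-0.6],
  [0,0,0.0,0,0,0,0],
  [0,0,0.0,0,0,0,0.2],
  [0,0,0,0,0,0,0.2],
  [0,0,-0.1,0,0,0,0.2],
  [0,0,-0.3,0,0,0,0.2],
  [0,0,-0.55,0,0,0,0.2],
  [0,0,-0.65,0,0,0,0.2],
  [0,0,-0.65,0,0,0,0.2],
])

```text
clock: 29.15
position: [432.5, -146.4, 401.1]
ee_rot: [-0.0, 1.0, 0.0, 0.002]
contact_force: [-0.3, 0.1, 0.7]
gripper_width: 51.4
grasp_force: 0.0
```

>>> carry_out([
  [0.1,-0.3,0,0,0,0,0.2],
  [0.2,-0.6,0,0,0,0,0.2],
  [0.2,-0.9,0,0,0,0,0.2],
  [0.2,-1,0,0,0,0,0.2],
  [0.2,-1,0,0,0,0,0.2],
])

```text
clock: 29.78
position: [392.0, -347.6, 397.4]
ee_rot: [0.001, 1.0, 0.001, -0.002]
contact_force: [0.5, 0.1, 0.6]
gripper_width: 51.2
grasp_force: 0.0
```

```bash
for c in top scene; do for q in "432.4 -146.4 130" "426.5 261.8 130" "639.8 -149.2 130"; do echo $c $q; python3 chk.py $c $q pics/f$c.png| grep -E "^(0|17|30|knob)"; done; done
python3 - <<'E'
import cv2; a=cv2.imread("pics/ftop.png"); cv2.imwrite("pics/ft.png",cv2.resize(a[60:320,90:430],(785,600)))
E
```

```text
top 432.4 -146.4 130
0 9 60 z 106.7 tilt [ 0.016 -0.013]
17 30 426 z 89.7 tilt [0.002 0.001]
30 38 384 z 89.7 tilt [-0.003  0.002]
knob [ 432.8 -145.3  106.2] 101
top 426.5 261.8 130
0 9 60 z 96.9 tilt [-0.013  0.036]
17 30 435 z 79.6 tilt [ 0.008 -0.006]
30 38 377 z 79.8 tilt [ 0.001 -0.007]
knob [426.8 261.6  96.4] 104
top 639.8 -149.2 130
0 9 47 z 86.0 tilt [0.063 0.004]
17 30 333 z 69.1 tilt [-0.001 -0.007]
30 38 315 z 69.1 tilt [-0.001 -0.004]
knob [ 639.7 -149.1   86. ] 84
scene 432.4 -146.4 130
0 9 33 z 107.0 tilt [-0.071 -0.111]
17 30 170 z 91.5 tilt [-0.001  0.005]
30 38 153 z 91.4 tilt [0.003 0.002]
knob [ 431.6 -144.6  107.2] 60
scene 426.5 261.8 130
0 9 72 z 98.0 tilt [-0.    -0.026]
17 30 456 z 81.0 tilt [-0.002  0.001]
30 38 471 z 80.8 tilt [ 0.005 -0.001]
knob [425.3 263.5  97.3] 140
scene 639.8 -149.2 130
0 9 15 z 76.3 tilt [-0.053  0.282]
17 30 125 z 69.6 tilt [-0.005  0.01 ]
30 38 129 z 70.0 tilt [0.    0.004]
knob [ 638.4 -148.4   86.9] 53
```

View pics/ft.png

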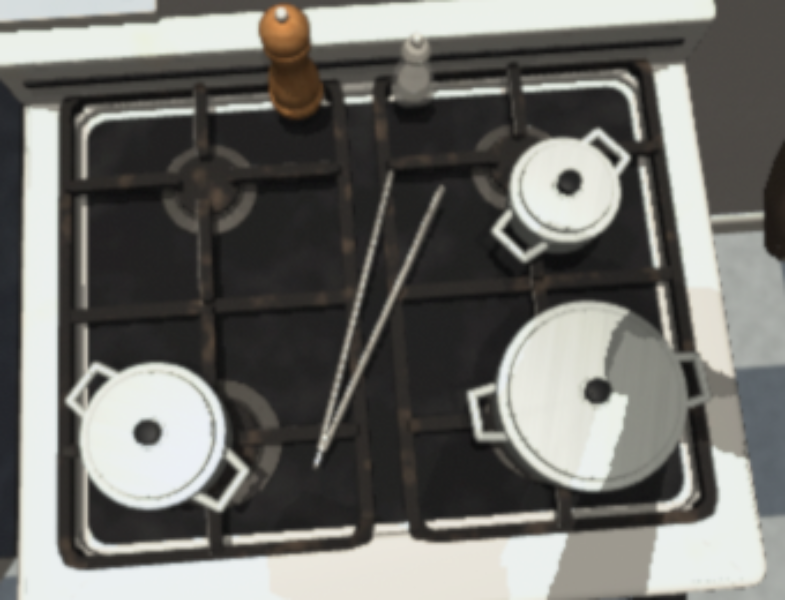

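The top view shows all three lids flat on their pans, knobs at (148,432), (569,182) and (597,391). Their tops measure about 90, 80 and 70 mm, as required, and the tongs are untouched.

```bash
python3 -c "
from bench import arm
print(arm.job_done())"
```

```text
the job is handed in; nothing more can be done
None
```

The job is handed in: the steamer plate stands in the large pan, all three lids measured flat and seated on their pans, the tongs were left alone and the gripper is clear; the judge returned no verdict.

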